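# Pack the call-out caddy

### The job

Pack the black three-bin caddy for a call-out: stand the red-lidded jar upright in the red bin and the grey-lidded jar upright in the grey bin, and lay both green AA cells flat on the floor of the green bin, next to each other and not one on top of the other. The jars are glass, so set them down rather than drop them. Leave the black-lidded jar, the orange AA cell and the black tape roll where they are.

Things in the scene. Friction and masses are not known exactly. Their poses are not given: they have to be found in the camera images.
- bin_red: Open red bin, 130 mm along its x, 96 along its y, 24 high; walls and floor 3 mm (inside 124 x 90). Origin: centre of its underside, 4 mm above the bench (inner floor 7, rim 28 mm up); z up. The three bins stand 99 mm apart along their y, in any order, in the caddy: a black tray 140 x 306 mm, rim 14 mm high, low steel grip at each end. All fixed.
- bin_grey: Open grey bin, 130 mm along its x, 96 along its y, 24 high; walls and floor 3 mm (inside 124 x 90). Origin: centre of its underside, 4 mm above the bench (inner floor 7, rim 28 mm up); z up. The three bins stand 99 mm apart along their y, in any order, in the caddy: a black tray 140 x 306 mm, rim 14 mm high, low steel grip at each end. All fixed.
- bin_green: Open green bin, 130 mm along its x, 96 along its y, 24 high; walls and floor 3 mm (inside 124 x 90). Origin: centre of its underside, 4 mm above the bench (inner floor 7, rim 28 mm up); z up. The three bins stand 99 mm apart along their y, in any order, in the caddy: a black tray 140 x 306 mm, rim 14 mm high, low steel grip at each end. All fixed.
- jar_red: Small round clear glass jar of screws with a red lid, 52 mm across, 56 mm high, about 80 g; standing upright and closed; origin at the centre of its underside, z up.
- jar_grey: Small round clear glass jar of screws with a light grey lid, 44 mm across, 52 mm high, about 80 g; standing upright and closed; origin at the centre of its underside, z up.
- jar_black: Small round clear glass jar of screws with a black lid, 38 mm across, 66 mm high, about 80 g; standing upright and closed; origin at the centre of its underside, z up. Not wanted: stays where it is.
- cell_a: AA cell with a green jacket and a black end, 14 mm thick, 50 mm long, about 24 g, lying flat on the bench; it does not roll; origin at the centre of its underside, its length along its own y, z up.
- cell_b: AA cell with a green jacket and a black end, 14 mm thick, 50 mm long, about 24 g, lying flat on the bench; it does not roll; origin at the centre of its underside, its length along its own y, z up. Twin of cell_a.
- cell_orange: AA cell with an orange jacket and a white end, 14 mm thick, 50 mm long, about 24 g, lying flat on the bench; it does not roll; origin at the centre of its underside, its length along its own y, z up. A spent cell, not wanted: stays where it is.
- insul_tape: Roll of black insulating tape lying flat, 58 mm across, 19 mm high; origin at the centre of its underside, z up. Stays where it is.
Mind the look-alikes: they are no part of the job. Leave any purple or yellow look-alike of the cell_b alone.

How it is judged:
At the end, for the whole second after the job is handed in: Red- and grey-lidded jars upright (0.15 rad) on the floors of the red and grey bins, both green cells flat (0.2 rad) on the green bin's floor, not stacked; all released, at rest; black-lidded jar, orange cell and black tape roll within 20 mm of their starts (z of jar_red in the frame of bin_red between -0.001 and 0.01 m and x of jar_red in the frame of bin_red between -0.045 and 0.045 m and y of jar_red in the frame of bin_red between -0.03 and 0.03 m and linear speed of each of jar_red, jar_grey, cell_a, cell_b below 0.03 m/s and angular speed of each of jar_red, jar_grey, cell_a, cell_b below 0.5 rad/s and angle between each of jar_red, jar_grey's own z axis and vertical below 0.15 rad and z of jar_grey in the frame of bin_grey between -0.001 and 0.01 m and x of jar_grey in the frame of bin_grey between -0.045 and 0.045 m and y of jar_grey in the frame of bin_grey between -0.03 and 0.03 m and z of cell_a in the frame of bin_green between -0.001 and 0.013 m and x of cell_a in the frame of bin_green between -0.056 and 0.056 m and y of cell_a in the frame of bin_green between -0.04 and 0.04 m and angle between cell_a's own y axis and vertical between 1.37 and 1.77 rad and z of cell_b in the frame of bin_green between -0.001 and 0.013 m and x of cell_b in the frame of bin_green between -0.056 and 0.056 m and y of cell_b in the frame of bin_green between -0.04 and 0.04 m and angle between cell_b's own y axis and vertical between 1.37 and 1.77 rad and distance of each of jar_black, cell_orange, insul_tape from where it was at the start of the episode below 0.02 m); the robot touches nothing.
It fails at once if the black-lidded jar is moved by more than 20 mm (distance of jar_black from where it was at the start of the episode above 0.02 m).
It fails at once if the orange cell is moved by more than 20 mm (distance of cell_orange from where it was at the start of the episode above 0.02 m).
It fails at once if the black tape roll is moved by more than 20 mm (distance of insul_tape from where it was at the start of the episode above 0.02 m).
It fails at once if a glass jar is dropped (falls freely faster than 0.7 m/s, about 25 mm) (contact force between jar_red and anything else below 0.05 N and linear speed of jar_red above 0.7 m/s).
It fails at once if a glass jar is dropped (falls freely faster than 0.7 m/s, about 25 mm) (contact force between jar_grey and anything else below 0.05 N and linear speed of jar_grey above 0.7 m/s).
It also fails if it takes over 104 s, if anything falls off the work surface, if the arm or the gripper's body presses on something with over 40 N, if the wrist force passes 120 N, or if a joint passes its speed limit or range.

### The arm

A 6-joint arm with a two-finger parallel gripper is mounted at the origin on a cart in front of the work surface, level with it; the furniture and walls round the work are solid. World frame = base frame: x ahead of the robot, y to its left, z up, the work surface at z = 0. Lengths are in m, angles in rad, forces in N, time in s.
With the tool pointing down it reaches from about 0.25 to 0.775 m from the base axis. Payload 4 kg.
Tool frame: the origin (TCP) lies between the finger pads; the fingertips stand 19 mm ahead of it and the grasp point (between the pads) is the TCP; z points along the fingers, y is the line along which they close (so a half turn about z gives the same grasp; the last joint's range is limited). The gripper opens to 94 mm and grips with 3 to 60 N. Pads are 16 mm wide; open, the fingers measure 119 mm over their backs; the gripper's body (75 mm by 177 mm) begins 78 mm behind the grasp point.
Start: joints at [1.214, 0.087, 1.371, -0, 1.684, -0.103], TCP at [0.138, 0.532, 0.191] pointing down, gripper open.
Joint ranges: [-3.1, 3.1], [-0.76, 2.03], [0.27, 2.55], [-1.08, 4.22], [0.17, 2.65], [-2.57, 2.57]. Speed limits (rad/s): [2.79, 2.79, 3.14, 3.14, 3.14, 3.14].

### API

Orientations are given as a rotation vector (axis times angle).
In Python, from station import arm, optics, ticket gives the robot as it stands.
- The arm moves only by the shell command python3 -m jog 'ROWS'. ROWS is text: rows parted by semicolons, each of 7 numbers parted by spaces: the turn, a rotation vector about the tool's x, y, z in rad, then the shift along the tool's x, y, z in m, then the opening, from -1 (shut) to 1 (fully open). A call has exactly 8 rows; each row is the pose to reach, as a shift and turn from the pose commanded when the call began, along the tool's axes at that moment; what a row does not reach only later rows make up. A row lasts 1/10 s, in which the tool goes at most 50 mm and 8.59 degrees, less where a joint would pass 70% of its speed; a pose out of reach is approached as far as the arm can. A call with a gripper value outside its range is refused whole. The fingers move at their own pace and stop on an object; the grip force is fixed at half the most. Time passes only in rows, so rows that repeat a pose let the fingers close, or fill a call up. It gives the time, the measured TCP pose, the force, the opening and the grip force at its end, in the units of the state.
- arm.read_state(): the state, without advancing time (a new reading comes with each control period).
- optics.capture(name): name is "side" or "top" or "wrist"; returns a dict with "frame" (420x560x3 uint8, red, green, blue), "vertical_fov" (degrees; the focal length in pixels is half the picture's height over the tangent of half this angle, whatever the lens; pixels are square), "cx", "cy" (the principal point, pixels), "origin" and "orientation" of the camera in the world. Camera axes: x right, y down, z forward; pixel columns grow to the right and rows downward; lengths in m; the calibration is good to about 2 mm. A picture is of the moment at which its call begins. There is no depth.
- ticket.sign_off(): hands the job in; it is judged then, once.
The state is a dict: "time": time; "joints": joint angles; "joint_velocities": joint speeds; "effort": joint torques, N m; "position": TCP position; "tool_rot": TCP orientation; "force": force on the tool from outside, world axes, zero at the start; "moment": the same for the moment, N m; "gripper_width": opening from 0.0 (shut) to 1.0 (fully open); "grip_force": force on a finger pad.
Only numpy, scipy, OpenCV 4.12 (cv2) and the standard library are available. Lean on these libraries where they do the work, as an engineer would, in place of code of your own. Each camera call takes 0.05 s, during which the arm holds its last target. There are 200 camera calls.

## Working session

There is one attempt and no reset: what is moved stays moved. The work goes in short steps, Python scripts to look and compute and a shell command to move; the robot and the scene stay as the last step left them, time stands still between calls to the robot, and variables do not carry over. Pictures are saved under pics/ and viewed, at most 14 in all, crops included, and the job is handed in when it is done.

```bash
mkdir -p pics; ls
python3 - <<'E'
from station import arm, optics
import cv2
for n in ("top","side"):
    c=optics.capture(n); cv2.imwrite(f"pics/{n}0.png",c["frame"][:,:,::-1]); print(n,{k:v for k,v in c.items() if k!="frame"})
s=arm.read_state(); print(s)
E
```

```text
pics
top {'vertical_fov': 43.88966975829534, 'cx': 275.04859104721777, 'cy': 204.7622144101687, 'origin': array([0.303934  , 0.01100117, 1.55535266]), 'orientation': array([-2.11136691,  2.15565039, -0.16963547])}
side {'vertical_fov': 57.49732994098527, 'cx': 272.506724904026, 'cy': 208.81032863357615, 'origin': array([0.46848089, 0.85096376, 0.60426676]), 'orientation': array([-0.19342276,  2.68999158, -1.46842512])}
{'time': 0.1, 'joints': array([ 1.21387568e+00,  8.78699293e-02,  1.37206665e+00, -2.76352234e-05,
        1.68356572e+00, -1.03086450e-01]), 'joint_velocities': array([-0.00013026, -0.00375488, -0.00367326, -0.00099201, -0.00027982,
       -0.00010233]), 'effort': array([ 1.99863491e-03, -3.41251087e+01, -3.03302693e+01,  7.19148223e-02,
        3.04089056e-02, -1.09367431e-04]), 'position': array([0.13794558, 0.53190275, 0.18964583]), 'tool_rot': array([-3.97605162e-01, -3.11591699e+00,  2.93012449e-03]), 'force': array([ 0.37721793, -0.41160943,  0.78656826]), 'moment': array([ 0.02436977, -0.0142007 , -0.01700607]), 'grip_force': 0.0, 'gripper_width': 1.0005304238510113}
```

View pics/top0.png

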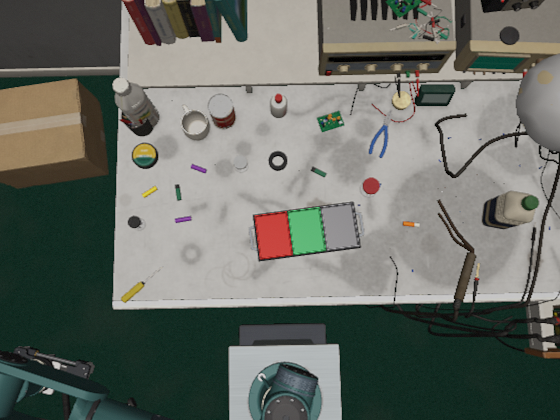

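View pics/side0.png

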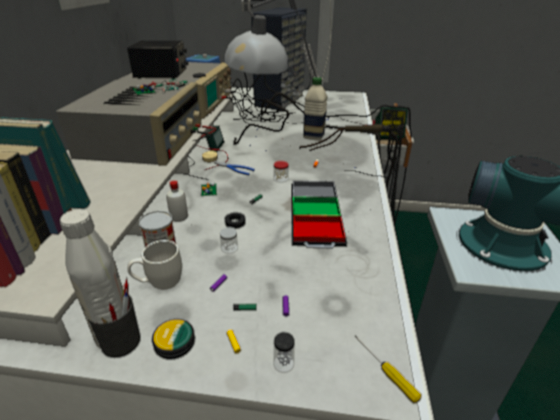

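The top view shows the bins at red (272,235), green (307,231) and grey (342,227). The red jar is at (371,185) and the grey jar at (240,163). The green cells are at (318,171) and (178,192), the black jar at (134,222), the orange cell at (410,224) and the tape at (278,160). The side view agrees with this.

```bash
cat > h.py <<'E'
from station import arm, optics
import cv2, numpy as np
from scipy.spatial.transform import Rotation as R
def pt(c,u,v,z):
    f=210/np.tan(np.radians(c["vertical_fov"]/2))
    d=R.from_rotvec(c["orientation"]).apply([(u-c["cx"])/f,(v-c["cy"])/f,1]); o=c["origin"]
    return o+d*(z-o[2])/d[2]
def blobs(c,lo,hi,amin=15):
    m=cv2.inRange(cv2.cvtColor(c["frame"],cv2.COLOR_RGB2HSV),np.array(lo),np.array(hi))
    out=[]
    for k in cv2.findContours(m,cv2.RETR_EXTERNAL,cv2.CHAIN_APPROX_NONE)[0]:
        a=cv2.contourArea(k)
        if a>=amin: out.append((a,k[:,0,:].astype(float)))
    return out
def world(c,k,z):  # centre, size, long axis angle of contour cast on plane z
    P=np.array([pt(c,u,v,z)[:2] for u,v in k])
    (ctr,sz,an)=cv2.minAreaRect((P*1000).astype(np.float32))
    b=cv2.boxPoints((ctr,sz,an)); e=max((b[1]-b[0],b[2]-b[1]),key=np.linalg.norm)
    return np.round(ctr,1),np.round(sz,1),round(float(np.degrees(np.arctan2(e[1],e[0])))%180,1)
COL={"red":((0,130,90),(6,255,255)),"green":((60,90,30),(90,255,255)),"orange":((7,150,150),(18,255,255))}
E
python3 - <<'E'
from h import *
c=optics.capture("top")
for n,(lo,hi) in COL.items():
    for a,k in blobs(c,lo,hi):
        u,v=k.mean(0)
        if 120<u<450 and 90<v<300: print(n,a,(u.round(),v.round()),world(c,k,.05 if n=="red" and a<500 else .02 if a>500 else .01))
for n,u,v,z in (("greyjar",240,163,.052),("black",134,222,.066),("tape",278,160,.019),("greybin",342,227,.028),("redc",272,235,.007),("greenc",307,231,.007)): print(n,pt(c,u,v,z).round(3))
im=cv2.resize(c["frame"][130:260,120:420],(800,347),interpolation=cv2.INTER_CUBIC); cv2.imwrite("pics/topc.png",im[:,:,::-1])
E
```

```text
red 1408.0 (np.float64(273.0), np.float64(234.0)) (array([468. ,  24.4]), array([132.8,  98.9]), 6.3)
red 180.0 (np.float64(371.0), np.float64(186.0)) (array([ 604.3, -265.6]), array([44.1, 45.3]), 177.3)
red 33.5 (np.float64(278.0), np.float64(98.0)) (array([8.82e+02, 7.00e-01]), array([18.2, 22.3]), 178.7)
green 1424.0 (np.float64(306.0), np.float64(231.0)) (array([479. , -74.7]), array([133.6,  99.1]), 6.4)
green 28.0 (np.float64(178.0), np.float64(194.0)) (array([600.2, 309.1]), array([35.4, 10.1]), 7.5)
green 29.0 (np.float64(320.0), np.float64(172.0)) (array([ 655.8, -120.4]), array([34. ,  9.7]), 61.5)
green 106.5 (np.float64(144.0), np.float64(161.0)) (array([701.9, 415.4]), array([64.1, 22. ]), 88.7)
green 141.5 (np.float64(328.0), np.float64(123.0)) (array([ 816.8, -158.5]), array([46.4, 70.6]), 106.0)
green 24.5 (np.float64(335.0), np.float64(114.0)) (array([ 838.7, -176. ]), array([15.2, 26. ]), 107.8)
green 47.5 (np.float64(434.0), np.float64(94.0)) (array([ 902.9, -487.1]), array([ 36.7, 124.1]), 106.6)
green 56407.0 (np.float64(203.0), np.float64(297.0)) (array([460.7,  45.1]), array([1662.7, 1018.9]), 88.9)
orange 29.5 (np.float64(408.0), np.float64(224.0)) (array([ 493.3, -378.8]), array([29.8, 11.9]), 86.4)
greyjar [0.68  0.118 0.052]
black [0.508 0.424 0.066]
tape [0.695 0.005 0.019]
greybin [ 0.486 -0.18   0.028]
redc [0.469 0.027 0.007]
greenc [ 0.479 -0.077  0.007]
```

View pics/topc.png

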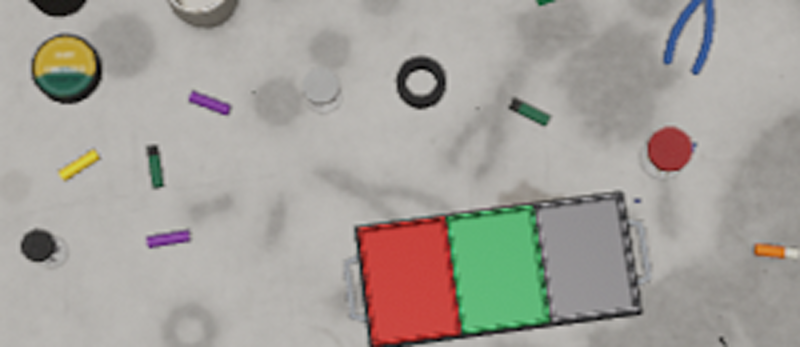

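```bash
cat > go.py <<'E'
# go.py x y z yaw(deg of tool y): tool-axis turn and shift to there, tool pointing down
from h import *
import sys
x,y,z,a=map(float,sys.argv[1:5]); s=arm.read_state()
T=R.from_rotvec(s["tool_rot"]); ya=np.radians(a)
Y=np.array([np.cos(ya),np.sin(ya),0]); Z=np.array([0,0,-1.]); G=R.from_matrix(np.c_[np.cross(Y,Z),Y,Z])
print("yaw",np.degrees(np.arctan2(*T.as_matrix()[1::-1,1])).round(1),"turn",(T.inv()*G).as_rotvec().round(3),"shift",T.inv().apply(np.array([x,y,z])-s["position"]).round(4))
E
python3 go.py .607 .310 .19 97.5
```

```text
yaw 75.5 turn [-0.002 -0.    -0.385] shift [-5.098e-01 -9.710e-02 -1.000e-04]
```

```bash
python3 -m jog '0 0 -0.385 -0.26 -0.05 0 0.2;0 0 -0.385 -0.26 -0.05 0 0.2;0 0 -0.385 -0.26 -0.05 0 0.2;0 0 -0.385 -0.26 -0.05 0 0.2;0 0 -0.385 -0.51 -0.097 0 0;0 0 -0.385 -0.51 -0.097 0 0;0 0 -0.385 -0.51 -0.097 0 0;0 0 -0.385 -0.51 -0.097 0 0'; python3 go.py .607 .310 .19 97.5
```

```text
time: 0.95
position: [0.4929, 0.364, 0.1903]
tool_rot: [0.206, -3.134, -0.0]
force: [0.2, 1.3, -0.4]
gripper_width: 0.503
grip_force: 0.0
yaw 97.5 turn [ 0.    -0.001  0.   ] shift [-0.1061 -0.0684  0.0003]
```

```bash
python3 -m jog '0 0 0 -0.106 -0.068 0 0;0 0 0 -0.106 -0.068 0 0;0 0 0 -0.106 -0.068 0 0;0 0 0 -0.106 -0.068 0 0;0 0 0 -0.106 -0.068 0 0;0 0 0 -0.106 -0.068 0 0;0 0 0 -0.106 -0.068 0 0;0 0 0 -0.106 -0.068 0 0'
python3 - <<'E'
from h import *
c=optics.capture("wrist"); cv2.imwrite("pics/w1.png",c["frame"][:,:,::-1]); print(c["origin"],arm.read_state()["position"])
for a,k in blobs(c,(55,80,20),(95,255,255),100): print(a,k.mean(0),world(c,k,.008))
E
python3 go.py .607 .310 .19 97.5
```

```text
time: 1.75
position: [0.6044, 0.3127, 0.1913]
tool_rot: [-0.209, 3.134, 0.001]
force: [-0.3, 0.2, 0.3]
gripper_width: 0.498
grip_force: 0.0
[0.52422983 0.3019464  0.38415591] [0.60452539 0.3125348  0.19127389]
197.5 [360.13846154 275.78461538] (array([705.8, 432.7]), array([36.4, 15.6]), 35.0)
279.0 [275.82894737 183.        ] (array([601.4, 308.8]), array([36.3, 12. ]), 7.7)
23390.0 [507.95684524 125.63095238] (array([503.5, 584.3]), array([258.9, 175.2]), 0.1)
yaw 97.6 turn [0.    0.001 0.002] shift [-0.0021 -0.0028  0.0013]
```

View pics/w1.png

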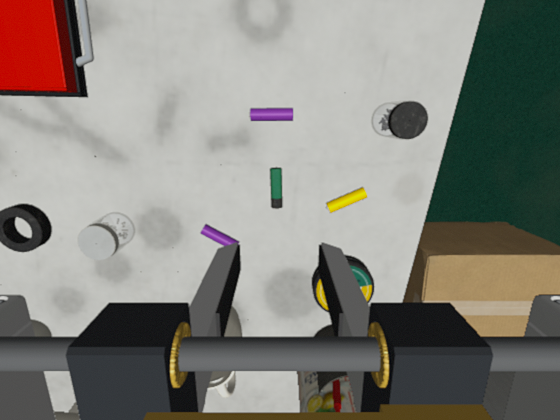

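The green cell spans pixels (271–282, 168–208). The centre with its black end is about (0.608, 0.310), and the neighbours are clear of the fingers.

```bash
python3 -m jog '0 0 0 -0.003 -0.003 0.05 0;0 0 0 -0.003 -0.003 0.09 0;0 0 0 -0.003 -0.003 0.12 -0.2;0 0 0 -0.003 -0.003 0.14 -0.3;0 0 0 -0.003 -0.003 0.155 -0.3;0 0 0 -0.003 -0.003 0.164 -0.3;0 0 0 -0.003 -0.003 0.168 -0.3;0 0 0 -0.003 -0.003 0.168 -0.3'; python3 go.py .608 .310 .022 97.6
```

```text
time: 2.6
position: [0.609, 0.3094, 0.0232]
tool_rot: [-0.206, 3.134, 0.001]
force: [0.7, -0.5, 0.4]
gripper_width: 0.348
grip_force: 0.0
yaw 97.5 turn [ 0.     0.001 -0.001] shift [0.0009 0.0008 0.0012]
```

```bash
python3 -m jog '0 0 0 0 0 0.001 -1;0 0 0 0 0 0.001 -1;0 0 0 0 0 0.001 -1;0 0 0 0 0 0.001 -1;0 0 0 0 0 0.001 -1;0 0 0 0 0 -0.03 -1;0 0 0 0 0 -0.07 -1;0 0 0 0 0 -0.10 -1'; python3 go.py .504 -.072 .12 6.3
```

```text
time: 3.4
position: [0.6091, 0.3093, 0.125]
tool_rot: [-0.206, 3.133, 0.001]
force: [0.6, 0.4, 0.1]
gripper_width: 0.004
grip_force: 0.0
yaw 97.5 turn [2.000e-03 1.000e-03 1.592e+00] shift [ 0.1541 -0.3642  0.0046]
```

Run:
```python
from h import *
c=optics.capture("wrist"); cv2.imwrite("pics/w2.png",c["frame"][:,:,::-1]); print(c["origin"],arm.read_state()["position"])
for a,k in blobs(c,(55,80,20),(95,255,255),100): print(a,k.mean(0),world(c,k,.008))
c=optics.capture("side"); 
for a,k in blobs(c,(60,90,20),(90,255,255),30): print("side",a,k.mean(0),world(c,k,.01))
```

```text
[0.52872716 0.29863057 0.31776174] [0.61179102 0.31042458 0.13191846]
723.0 [366.         301.67123288] (array([709.4, 419.2]), array([64.1, 27.2]), 77.1)
424.5 [279.16129032 192.24731183] (array([601.8, 308.4]), array([37.5, 11.9]), 7.8)
14776.5 [525.91428571 129.38991597] (array([525.6, 515.2]), array([231.4,  96.9]), 21.3)
side 273.0 [182.20967742 336.22580645] (array([705.8, 399.9]), array([63.3, 27. ]), 87.1)
side 52.5 [246.71794872 306.58974359] (array([601.9, 312.6]), array([35.2, 10.9]), 8.2)
side 3878.5 [539.8225256  372.27986348] (array([ 40.5, 363. ]), array([343.6,  71.6]), 52.0)
side 2621.0 [415.01587302 260.00396825] (array([219.1,  99.5]), array([409.2,  94.4]), 89.6)
side 754.0 [315.05645161 205.28225806] (array([ 482.6, -103.5]), array([135.3,  96.4]), 5.8)
side 57.0 [209.23913043 191.23913043] (array([ 814.4, -143.8]), array([42.5, 57.3]), 107.1)
side 2403.5 [ 48.1986532  159.07407407] (array([1498.8, -274.7]), array([202.5, 882.9]), 131.4)
side 55.5 [142.97959184  90.69387755] (array([ 1492.8, -1172.4]), array([ 95.9, 137.3]), 128.6)
side 28215.0 [443.37904067 103.96923879] (array([ -146.3, -4639.2]), array([8828.7, 3728. ]), 66.1)
```

View pics/w2.png

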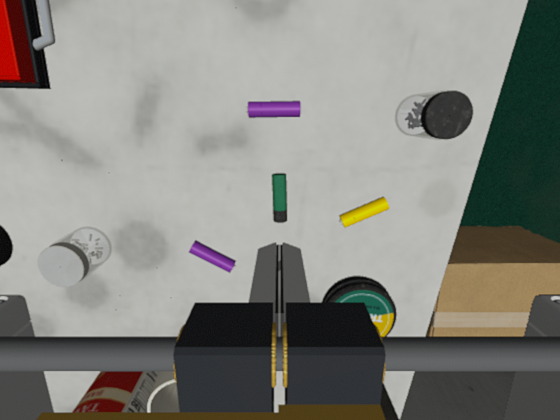

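The cell was not touched; it is still at (279,197). The fingers most likely hadn't finished closing before the lift, so I'll retry with a longer close.

```bash
python3 go.py .608 .3095 .021 97.6; python3 -m jog '0 0 0 0.004 0 0 -0.3;0 0 0 0.004 0 0 -0.3;0 0 0 0.004 0 0.04 -0.3;0 0 0 0.004 0 0.07 -0.3;0 0 0 0.004 0 0.095 -0.3;0 0 0 0.004 0 0.107 -0.3;0 0 0 0.004 0 0.111 -0.3;0 0 0 0.004 0 0.111 -0.3'; python3 go.py .608 .3095 .021 97.6
```

```text
yaw 97.5 turn [ 0.003  0.012 -0.001] shift [ 0.0052 -0.0008  0.1089]
time: 4.3
position: [0.6044, 0.3085, 0.011]
tool_rot: [0.206, -3.134, 0.001]
force: [-0.5, -0.3, 0.8]
gripper_width: 0.35
grip_force: 0.0
yaw 97.5 turn [-0.    -0.001 -0.001] shift [-0.0037  0.0005 -0.01  ]
```

```bash
python3 -m jog '0 0 0 0 0 0 -1;0 0 0 0 0 0 -1;0 0 0 0 0 0 -1;0 0 0 0 0 0 -1;0 0 0 0 0 0 -1;0 0 0 0 0 0 -1;0 0 0 0 0 0 -1;0 0 0 0 0 0 -1'
```

```text
time: 5.1
position: [0.6047, 0.3086, 0.0116]
tool_rot: [0.206, -3.135, -0.0]
force: [-0.1, -0.2, -0.2]
gripper_width: 0.009
grip_force: 0.0
```

Run:
```python
from h import *
s=arm.read_state(); print(s["position"],s["joints"])
c=optics.capture("wrist"); a=c["frame"][100:300,180:380]
T=R.from_rotvec(s["tool_rot"]); print("cam in tool",T.inv().apply(c["origin"]-s["position"]))
d=optics.capture("side")["frame"][240:360,180:340]
im=np.hstack([cv2.resize(a,(400,400)),cv2.resize(d,(400,300))[np.clip(np.arange(400),0,299)]]); cv2.imwrite("pics/w3.png",im[:,:,::-1])
```

```text
[0.60469604 0.30858912 0.01164647] [ 3.88378832e-01  4.58718821e-01  1.27010938e+00  4.23103259e-05
  1.41282309e+00 -1.31366453e+00]
cam in tool [ 8.07298354e-02  5.94911060e-05 -1.92870993e-01]
```

View pics/w3.png

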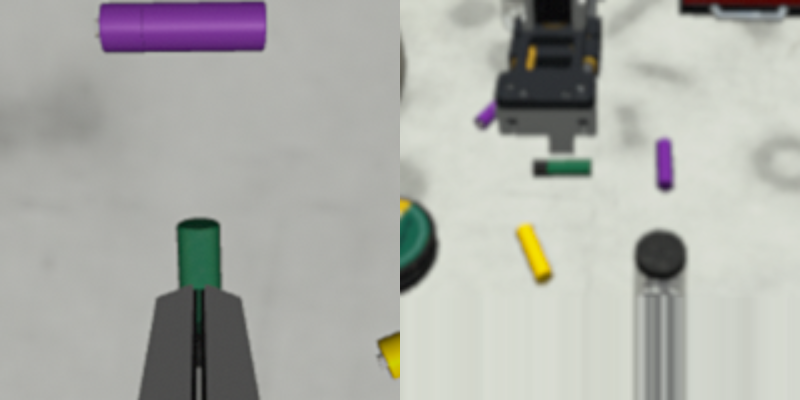

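Run:
```python
from h import *
s=arm.read_state(); T=R.from_rotvec(s["tool_rot"])
c=optics.capture("wrist"); f=210/np.tan(np.radians(c["vertical_fov"]/2))
o=T.inv().apply(c["origin"]-s["position"])
print(c["vertical_fov"],f)
for v in (238,244,250):
    d=T.inv().apply(R.from_rotvec(c["orientation"]).apply([(279-c["cx"])/f,(v-c["cy"])/f,1])); print(v,o-d*o[0]/d[0])
for a,k in blobs(c,(55,80,20),(95,255,255),100): print(a,k.mean(0),world(c,k,.008))
d=optics.capture("side"); g=cv2.cvtColor(d["frame"],cv2.COLOR_RGB2HSV)
# tip in side crop at (560,152)/400*160 -> px
u,v=180+(562-400)*.4,240+152*.4
ff=210/np.tan(np.radians(d["vertical_fov"]/2)); r=R.from_rotvec(d["orientation"]).apply([(u-d["cx"])/ff,(v-d["cy"])/ff,1])
t=(s["position"][1]-d["origin"][1])/r[1]; print("side tip at y plane",d["origin"]+t*r)
for zz in (0,.01,.02,.03,.04,.05): print(zz,pt(d,u,v,zz).round(4))
```

```text
66.23769867782704 321.9078094169241
238 [0.00000000e+00 9.58933956e-05 1.38015843e-02]
244 [0.00000000e+00 9.40783351e-05 3.04394019e-03]
250 [ 0.00000000e+00  9.24252438e-05 -6.75373265e-03]
1125.5 [407.38129496 402.1942446 ] (array([721.1, 425.9]), array([48.5, 24.2]), 89.2)
356.5 [415.91946309 390.36912752] (array([712. , 430.1]), array([57.8, 16.7]), 73.8)
668.0 [279.19014085 235.87323944] (array([601.2, 308.3]), array([39.2, 12.9]), 8.0)
side tip at y plane [0.60571965 0.30858723 0.02313615]
0 [0.6112 0.287  0.    ]
0.01 [0.6088 0.2963 0.01  ]
0.02 [0.6065 0.3057 0.02  ]
0.03 [0.6041 0.315  0.03  ]
0.04 [0.6017 0.3243 0.04  ]
0.05 [0.5994 0.3337 0.05  ]
```

```bash
python3 -m jog '0 0 0 0 0 0 -0.3;0 0 0 0 0 0 -0.3;0 0 0 0 0 0 -0.3;0 0 0 0 0 0 -0.3;0 0 0 -0.003 -0.001 0.003 -0.3;0 0 0 -0.003 -0.001 0.007 -0.3;0 0 0 -0.003 -0.001 0.010 -0.3;0 0 0 -0.003 -0.001 0.012 -0.3'
python3 - <<'E'
from h import *
c=optics.capture("wrist"); a=c["frame"][100:300,180:380]
d=optics.capture("side")["frame"][260:340,200:300]
im=np.hstack([cv2.resize(a,(400,400)),cv2.resize(d,(400,400))]); cv2.imwrite("pics/w4.png",im[:,:,::-1])
E
```

```text
time: 6.1
position: [0.6075, 0.3078, -0.0011]
tool_rot: [0.206, -3.134, 0.0]
force: [-0.1, -0.1, -0.6]
gripper_width: 0.35
grip_force: 0.0
```

View pics/w4.png

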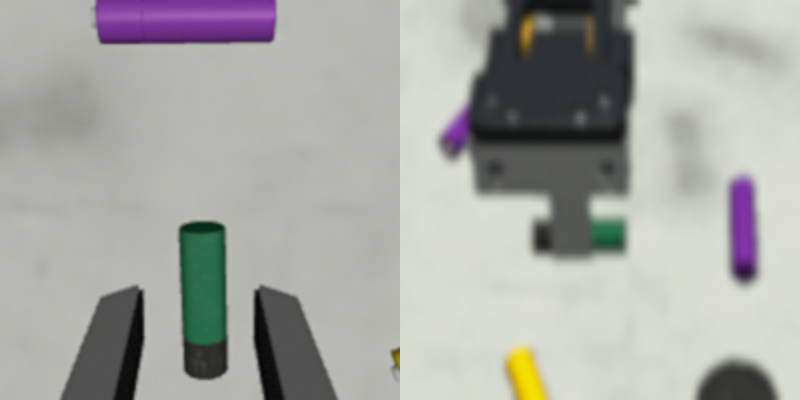

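The fingers now straddle the cell. By the side view the tips are still about 10 mm above the bench, higher than the reported TCP implies, so I'll go 7 mm lower and close.

```bash
python3 -m jog '0 0 0 0 0 0.003 -0.3;0 0 0 0 0 0.007 -0.3;0 0 0 0 0 0.007 -1;0 0 0 0 0 0.007 -1;0 0 0 0 0 0.007 -1;0 0 0 0 0 0.007 -1;0 0 0 0 0 0.007 -1;0 0 0 0 0 0.007 -1'
```

```text
time: 7.0
position: [0.6079, 0.308, -0.0073]
tool_rot: [-0.206, 3.135, 0.0]
force: [0.3, -0.4, -1.1]
gripper_width: 0.152
grip_force: 30.0
```

```bash
python3 -m jog '0 0 0 0 0 -0.04 -1;0 0 0 0 0 -0.09 -1;0 0 0.15 0.02 -0.05 -0.10 -1;0 0 0.3 0.04 -0.09 -0.10 -1;0 0 0.45 0.06 -0.14 -0.10 -1;0 0 0.6 0.08 -0.18 -0.10 -1;0 0 0.75 0.10 -0.23 -0.10 -1;0 0 0.9 0.12 -0.27 -0.10 -1'; python3 go.py .504 -.072 .09 6.3
```

```text
time: 7.8
position: [0.5236, 0.0228, 0.093]
tool_rot: [1.186, 2.908, 0.0]
force: [2.2, -0.4, -0.7]
gripper_width: 0.146
grip_force: 30.0
yaw 45.6 turn [0.001 0.001 0.686] shift [-0.0523 -0.0814  0.003 ]
```

```bash
python3 -m jog '0 0 0.15 -0.02 -0.04 0 -1;0 0 0.3 -0.05 -0.07 0 -1;0 0 0.45 -0.05 -0.07 0 -1;0 0 0.6 -0.05 -0.07 0 -1;0 0 0.65 -0.05 -0.07 0 -1;0 0 0.65 -0.05 -0.07 0 -1;0 0 0.65 -0.05 -0.07 0 -1;0 0 0.65 -0.05 -0.07 0 -1'; python3 go.py .504 -.072 .02 6.3
python3 - <<'E'
from h import *
c=optics.capture("wrist"); cv2.imwrite("pics/w5.png",c["frame"][:,:,::-1])
for a,k in blobs(c,(60,90,60),(85,255,255),300): print(a,k.mean(0),world(c,k,.02))
for a,k in blobs(c,*COL["red"],300): print("red",a,k.mean(0),world(c,k,.02),world(c,k,.05))
E
```

```text
time: 8.6
position: [0.5114, -0.0603, 0.0927]
tool_rot: [2.045, 2.385, 0.0]
force: [0.1, 0.6, -0.7]
gripper_width: 0.145
grip_force: 30.0
yaw 8.8 turn [ 0.    -0.     0.043] shift [-0.0104 -0.0091  0.0727]
424.5 [417.18309859 292.18309859] (array([ 650.6, -115.9]), array([33.6, 13.2]), 61.5)
14698.5 [239.99823009 222.56106195] (array([480.6, -76.1]), array([133.1, 101. ]), 6.5)
red 22084.0 [239.83946488  99.9264214 ] (array([469.3,  23.9]), array([132.9,  98.7]), 6.4) (array([472.8,  23.5]), array([117.9,  87.6]), 6.4)
```

View pics/w5.png

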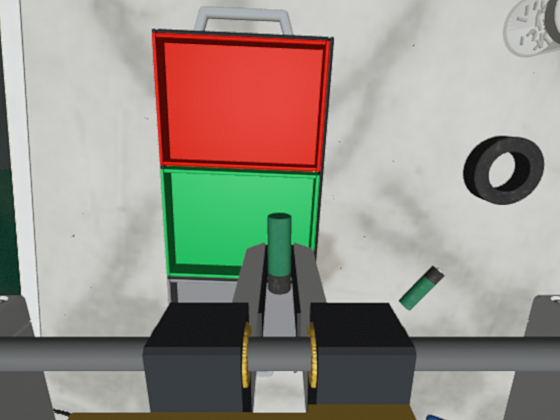

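```bash
python3 -m jog '0 0 0.04 -0.0115 -0.008 0.02 -1;0 0 0.04 -0.0115 -0.008 0.04 -1;0 0 0.04 -0.0115 -0.008 0.055 -1;0 0 0.04 -0.0115 -0.008 0.068 -1;0 0 0.04 -0.0115 -0.008 0.077 -1;0 0 0.04 -0.0115 -0.008 0.083 -1;0 0 0.04 -0.0115 -0.008 0.087 -1;0 0 0.04 -0.0115 -0.008 0.088 -1'; python3 go.py .505 -.073 .001 6.4
```

```text
time: 9.45
position: [0.5054, -0.073, 0.0046]
tool_rot: [2.093, 2.342, 0.0]
force: [-0.2, 0.6, -0.3]
gripper_width: 0.15
grip_force: 30.0
yaw 6.4 turn [ 0.    -0.     0.001] shift [ 0.     -0.0004  0.0036]
```

```bash
python3 -m jog '0 0 0 0 0 0.001 -1;0 0 0 0 0 0.002 -1;0 0 0 0 0 0.003 -1;0 0 0 0 0 0.004 -1;0 0 0 0 0 0.004 -1;0 0 0 0 0 0.004 -1;0 0 0 0 0 0.004 -1;0 0 0 0 0 0.004 -1'
```

```text
time: 10.25
position: [0.5053, -0.073, 0.0007]
tool_rot: [2.094, 2.342, 0.0]
force: [0.0, 0.0, -0.6]
gripper_width: 0.146
grip_force: 30.0
```

```bash
python3 -m jog '0 0 0 0 0 0.001 -1;0 0 0 0 0 0.0015 -1;0 0 0 0 0 0.0015 -0.45;0 0 0 0 0 0.0015 -0.45;0 0 0 0 0 0.0015 -0.45;0 0 0 0 0 -0.03 -0.45;0 0 0 0 0 -0.07 -0.45;0 0 0 0 0 -0.10 -0.3'; python3 go.py .659 -.114 .10 -28.5
```

```text
time: 11.05
position: [0.5057, -0.0731, 0.1026]
tool_rot: [2.093, 2.341, 0.001]
force: [0.5, -0.3, -0.0]
gripper_width: 0.323
grip_force: 0.0
yaw 6.4 turn [ 0.001 -0.     0.609] shift [-0.0577  0.1478  0.0028]
```

```bash
python3 -m jog '0 0 0.609 -0.02 0.05 0 -0.3;0 0 0.609 -0.04 0.10 0 -0.3;0 0 0.609 -0.058 0.148 0 -0.3;0 0 0.609 -0.058 0.148 0 -0.3;0 0 0.609 -0.058 0.148 0 -0.3;0 0 0.609 -0.058 0.148 0 -0.3;0 0 0.609 -0.058 0.148 0 -0.3;0 0 0.609 -0.058 0.148 0 -0.3'
python3 - <<'E'
from h import *
c=optics.capture("wrist"); s=arm.read_state(); print(s["position"])
cv2.imwrite("pics/w6.png",c["frame"][:,:,::-1])
for a,k in blobs(c,(55,80,20),(95,255,255),100): print(a,k.mean(0),world(c,k,.008))
E
python3 go.py .659 -.114 -.007 -28.5
```

```text
time: 11.85
position: [0.6582, -0.1138, 0.1017]
tool_rot: [2.698, 1.608, 0.001]
force: [0.1, 0.1, 0.7]
gripper_width: 0.348
grip_force: 0.0
[ 0.65829178 -0.11387735  0.10170605]
430.0 [282.24468085 216.31914894] (array([ 658.2, -123.1]), array([35.3, 12. ]), 61.5)
14507.0 [ 90.18341709 258.29899497] (array([470.9, -76.6]), array([148.7, 103.5]), 6.2)
2875.0 [460.85990338 166.92753623] (array([ 818.9, -157.3]), array([48. , 72.9]), 107.2)
yaw -28.4 turn [ 0.001 -0.     0.002] shift [0.0002 0.0006 0.1087]
```

View pics/w6.png

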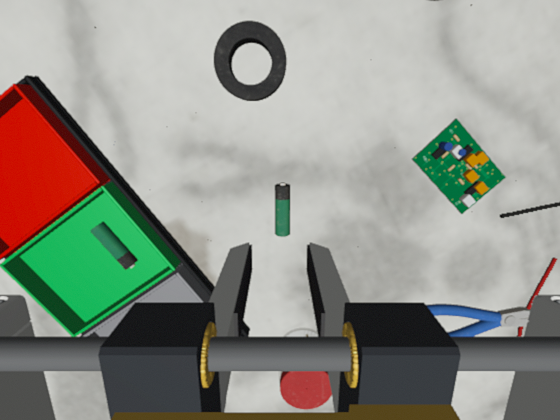

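Cell 1 lies flat in the green bin at (115,245). Cell 2 is at (282,210), under the fingers.

```bash
python3 -m jog '0 0 0 0 0.002 0.04 -0.3;0 0 0 0 0.002 0.07 -0.3;0 0 0 0 0.002 0.09 -0.3;0 0 0 0 0.002 0.10 -0.3;0 0 0 0 0.002 0.105 -0.3;0 0 0 0 0.002 0.108 -0.3;0 0 0 0 0.002 0.108 -0.5;0 0 0 0 0.002 0.108 -1'; python3 -m jog '0 0 0 0 0 0 -1;0 0 0 0 0 0 -1;0 0 0 0 0 0 -1;0 0 0 0 0 0 -1;0 0 0 0 0 0 -1;0 0 0 0 0 0 -1;0 0 0 0 0 0 -1;0 0 0 0 0 0 -1'; python3 go.py .455 -.0785 .09 6.4
```

```text
time: 12.7
position: [0.6615, -0.1153, -0.0058]
tool_rot: [2.698, 1.606, 0.003]
force: [-0.3, 0.3, -0.1]
gripper_width: 0.217
grip_force: 0.0
time: 13.5
position: [0.6615, -0.1153, -0.006]
tool_rot: [2.698, 1.606, 0.003]
force: [0.1, 0.2, 5.2]
gripper_width: 0.146
grip_force: 30.0
yaw -28.5 turn [ 0.002  0.    -0.609] shift [-0.066  -0.1988 -0.0965]
```

```bash
python3 -m jog '0 0 0 0 0 -0.04 -1;0 0 0 0 0 -0.08 -1;0 0 -0.15 -0.02 -0.05 -0.096 -1;0 0 -0.3 -0.04 -0.10 -0.096 -1;0 0 -0.45 -0.055 -0.15 -0.096 -1;0 0 -0.609 -0.066 -0.199 -0.096 -1;0 0 -0.609 -0.066 -0.199 -0.096 -1;0 0 -0.609 -0.066 -0.199 -0.096 -1'; python3 go.py .455 -.0785 .0 6.4
```

```text
time: 14.3
position: [0.4526, -0.0777, 0.0882]
tool_rot: [-2.095, -2.341, 0.0]
force: [0.1, -0.5, 0.2]
gripper_width: 0.147
grip_force: 30.0
yaw 6.4 turn [-0.    -0.    -0.001] shift [-0.0011  0.0023  0.0882]
```

```bash
python3 -m jog '0 0 0 0 0.001 0.03 -1;0 0 0 0 0.001 0.06 -1;0 0 0 0 0.001 0.075 -1;0 0 0 0 0.001 0.083 -1;0 0 0 0 0.001 0.087 -1;0 0 0 0 0.001 0.088 -1;0 0 0 0 0.001 0.088 -1;0 0 0 0 0.001 0.088 -1';  python3 -m jog '0 0 0 0 0 0 -0.45;0 0 0 0 0 0 -0.45;0 0 0 0 0 0 -0.45;0 0 0 0 0 -0.01 -0.45;0 0 0 0 0 -0.05 -0.45;0 0 0 0 0 -0.10 -0.3;0 0 0 0 0 -0.14 0;0 0 0 0 0 -0.14 0.4'; python3 go.py .602 -.266 .14 6.4
```

```text
time: 15.1
position: [0.4561, -0.0783, 0.0015]
tool_rot: [2.093, 2.341, 0.001]
force: [0.0, -0.4, -0.8]
gripper_width: 0.15
grip_force: 30.0
time: 15.9
position: [0.4594, -0.0793, 0.1489]
tool_rot: [2.085, 2.332, 0.01]
force: [0.2, -0.1, -0.7]
gripper_width: 0.485
grip_force: 0.0
yaw 6.4 turn [0.014 0.006 0.   ] shift [-0.2014  0.1207  0.0117]
```

```bash
python3 -m jog '0 0 0 -0.04 0.025 0 0.8;0 0 0 -0.08 0.05 0 0.8;0 0 0 -0.12 0.075 0 0.8;0 0 0 -0.16 0.10 0 0.8;0 0 0 -0.2 0.12 0 0.8;0 0 0 -0.2 0.12 0 0.8;0 0 0 -0.2 0.12 0 0.8;0 0 0 -0.2 0.12 0 0.8'
python3 - <<'E'
from h import *
c=optics.capture("wrist"); s=arm.read_state(); print(s["position"])
cv2.imwrite("pics/w7.png",c["frame"][:,:,::-1])
for a,k in blobs(c,*COL["red"],200): print(a,k.min(0),k.max(0),world(c,k,.056))
E
python3 go.py .603 -.265 .14 6.4
```

```text
time: 16.7
position: [0.5962, -0.2624, 0.1407]
tool_rot: [-2.092, -2.342, -0.0]
force: [0.3, 0.5, 0.7]
gripper_width: 0.899
grip_force: 0.0
[ 0.5963709  -0.26215238  0.14130097]
2107.0 [261. 189.] [313. 240.] (array([ 605.3, -265.3]), array([47.1, 48.1]), 96.4)
yaw 6.5 turn [ 0.    -0.     0.001] shift [-0.0036  0.0063  0.0013]
```

View pics/w7.png

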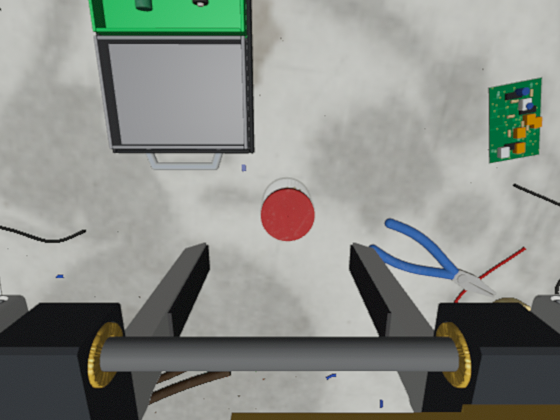

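The red lid is at (287,214), clear of the pliers if I use a narrower opening.

```bash
python3 -m jog '0 0 0 -0.0043 0.0083 0 0.55;0 0 0 -0.0043 0.0083 0.02 0.55;0 0 0 -0.0043 0.0083 0.05 0.55;0 0 0 -0.0043 0.0083 0.08 0.55;0 0 0 -0.0043 0.0083 0.105 0.55;0 0 0 -0.0043 0.0083 0.12 0.55;0 0 0 -0.0043 0.0083 0.129 0.55;0 0 0 -0.0043 0.0083 0.129 0.55'; python3 -m jog '0 0 0 0 0 0 -0.2;0 0 0 0 0 0 -0.2;0 0 0 0 0 0 -0.2;0 0 0 0 0 0 -0.2;0 0 0 0 0 0 -0.2;0 0 0 0 0 0 -0.2;0 0 0 0 0 0 -0.2;0 0 0 0 0 0 -0.2'
```

```text
time: 17.55
position: [0.6052, -0.2662, 0.011]
tool_rot: [-2.092, -2.342, 0.0]
force: [0.1, -0.3, -0.3]
gripper_width: 0.774
grip_force: 0.0
time: 18.35
position: [0.606, -0.2672, 0.0131]
tool_rot: [2.092, 2.341, 0.0]
force: [-0.8, -1.0, 5.8]
gripper_width: 0.523
grip_force: 30.1
```

```bash
python3 -m jog '0 0 0 0 0 -0.01 -0.2;0 0 0 0 0 -0.03 -0.2;0 0 0 0 0 -0.05 -0.2;0 0 0 0 0 -0.07 -0.2;0 0 0 0 0 -0.08 -0.2;0 0 0 0 0 -0.085 -0.2;0 0 0 0 0 -0.085 -0.2;0 0 0 0 0 -0.085 -0.2'; python3 go.py .469 .024 .095 6.4
```

```text
time: 19.15
position: [0.6049, -0.2665, 0.0953]
tool_rot: [-2.092, -2.341, 0.001]
force: [-0.5, -0.3, -0.8]
gripper_width: 0.521
grip_force: 30.0
yaw 6.4 turn [-0.002 -0.001  0.   ] shift [ 0.3038 -0.1026  0.0009]
```

```bash
python3 -m jog '0 0 0 0.02 -0.007 0 -0.2;0 0 0 0.06 -0.02 0 -0.2;0 0 0 0.10 -0.035 0 -0.2;0 0 0 0.145 -0.05 0 -0.2;0 0 0 0.19 -0.064 0 -0.2;0 0 0 0.23 -0.078 0 -0.2;0 0 0 0.27 -0.092 0 -0.2;0 0 0 0.304 -0.103 0 -0.2'; python3 -m jog '0 0 0 0 0 0 -0.2;0 0 0 0 0 0 -0.2;0 0 0 0 0 0.01 -0.2;0 0 0 0 0 0.025 -0.2;0 0 0 0 0 0.04 -0.2;0 0 0 0 0 0.05 -0.2;0 0 0 0 0 0.055 -0.2;0 0 0 0 0 0.055 -0.2'; python3 go.py .469 .024 .020 6.4;  python3 - <<'E'
from h import *
c=optics.capture("wrist"); d=optics.capture("side")["frame"][150:270,260:420]
cv2.imwrite("pics/w8.png",np.hstack([cv2.resize(c["frame"][100:340,120:440],(400,300)),cv2.resize(d,(400,300))])[:,:,::-1])
E
```

```text
time: 19.95
position: [0.4671, 0.0256, 0.0954]
tool_rot: [-2.092, -2.341, 0.002]
force: [1.1, 0.9, -0.5]
gripper_width: 0.521
grip_force: 30.0
time: 20.75
position: [0.4687, 0.0233, 0.0405]
tool_rot: [-2.094, -2.34, 0.002]
force: [-0.3, -0.3, -0.3]
gripper_width: 0.519
grip_force: 30.0
yaw 6.4 turn [-0.002 -0.    -0.001] shift [0.0007 0.0004 0.0205]
```

View pics/w8.png

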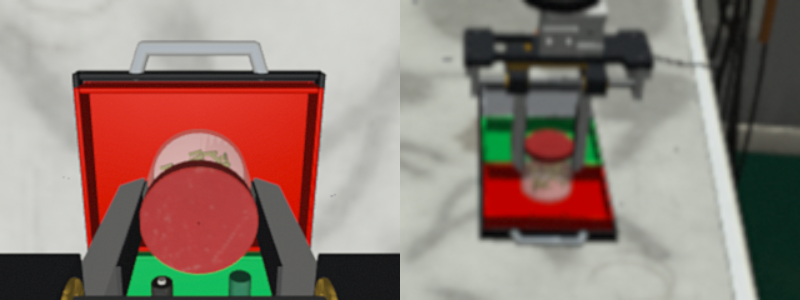

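```bash
python3 -m jog '0 0 0 0.001 0 0.004 -0.2;0 0 0 0.001 0 0.008 -0.2;0 0 0 0.001 0 0.012 -0.2;0 0 0 0.001 0 0.015 -0.2;0 0 0 0.001 0 0.017 -0.2;0 0 0 0.001 0 0.019 -0.2;0 0 0 0.001 0 0.020 -0.2;0 0 0 0.001 0 0.020 -0.2'; python3 -m jog '0 0 0 0 0 0.001 -0.2;0 0 0 0 0 0.001 -0.2;0 0 0 0 0 0.002 -0.2;0 0 0 0 0 0.002 -0.2;0 0 0 0 0 0.002 -0.2;0 0 0 0 0 0.002 -0.2;0 0 0 0 0 0.002 -0.2;0 0 0 0 0 0.002 -0.2'
```

```text
time: 21.65
position: [0.469, 0.0248, 0.0215]
tool_rot: [-2.093, -2.342, 0.0]
force: [-0.5, -0.4, -0.4]
gripper_width: 0.522
grip_force: 30.0
time: 22.45
position: [0.4693, 0.0248, 0.0201]
tool_rot: [2.093, 2.342, 0.001]
force: [-0.7, 0.1, 2.9]
gripper_width: 0.521
grip_force: 30.0
```

Contact is felt at 2.9 N, so I'll release and lift.

```bash
python3 -m jog '0 0 0 0 0 0 0.2;0 0 0 0 0 0 0.4;0 0 0 0 0 0 0.4;0 0 0 0 0 0 0.4;0 0 0 0 0 0 0.4;0 0 0 0 0 -0.02 0.4;0 0 0 0 0 -0.06 0.4;0 0 0 0 0 -0.1 0.4'; python3 go.py .679 .117 .135 6.4
```

```text
time: 23.25
position: [0.4681, 0.0248, 0.1198]
tool_rot: [-2.092, -2.341, 0.002]
force: [0.6, -0.5, -0.4]
gripper_width: 0.699
grip_force: 0.0
yaw 6.4 turn [-0.003 -0.001  0.   ] shift [ 0.068   0.2198 -0.0157]
```

```bash
python3 -m jog '0 0 0 0.01 0.04 -0.015 0.4;0 0 0 0.025 0.08 -0.015 0.4;0 0 0 0.04 0.12 -0.015 0.4;0 0 0 0.05 0.16 -0.015 0.4;0 0 0 0.06 0.2 -0.015 0.4;0 0 0 0.068 0.22 -0.015 0.4;0 0 0 0.068 0.22 -0.015 0.4;0 0 0 0.068 0.22 -0.015 0.4'
python3 - <<'E'
from h import *
c=optics.capture("wrist"); s=arm.read_state(); print(s["position"])
cv2.imwrite("pics/w9.png",c["frame"][:,:,::-1])
g=cv2.medianBlur(cv2.cvtColor(c["frame"],cv2.COLOR_RGB2GRAY),5)
h=cv2.HoughCircles(g,cv2.HOUGH_GRADIENT,1,20,param1=80,param2=18,minRadius=18,maxRadius=34)
for u,v,r in h[0][:6]: print(u,v,r,pt(c,u,v,.052).round(4))
E
```

```text
time: 24.05
position: [0.6796, 0.1168, 0.1338]
tool_rot: [-2.093, -2.342, 0.002]
force: [-0.8, -0.0, -0.2]
gripper_width: 0.696
grip_force: 0.0
[0.67929928 0.11655479 0.13445047]
45.5 278.5 29.0 [0.4681 0.0264 0.052 ]
71.5 265.5 26.6 [0.4935 0.0429 0.052 ]
283.5 295.5 25.2 [0.6946 0.0337 0.052 ]
438.5 163.5 33.4 [0.8112 0.1749 0.052 ]
286.5 208.5 24.1 [0.6871 0.1207 0.052 ]
424.5 315.5 23.8 [0.8348 0.0273 0.052 ]
```

View pics/w9.png

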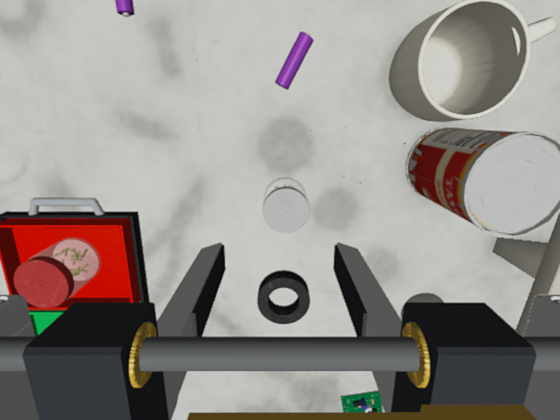

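The red jar stands upright in the red bin at (45,280). The grey lid is at (286,208), and the mug and can are clear.

```bash
python3 -m jog '0 0 0 0.003 0.006 0 0.4;0 0 0 0.003 0.006 0.02 0.4;0 0 0 0.003 0.006 0.05 0.4;0 0 0 0.003 0.006 0.08 0.4;0 0 0 0.003 0.006 0.10 0.4;0 0 0 0.003 0.006 0.115 0.4;0 0 0 0.003 0.006 0.122 0.4;0 0 0 0.003 0.006 0.122 0.4'; python3 -m jog '0 0 0 0 0 0 -0.4;0 0 0 0 0 0 -0.4;0 0 0 0 0 0 -0.4;0 0 0 0 0 0 -0.4;0 0 0 0 0 0 -0.4;0 0 0 0 0 0 -0.4;0 0 0 0 0 0 -0.4;0 0 0 0 0 0 -0.4'
```

```text
time: 24.9
position: [0.6852, 0.1204, 0.0122]
tool_rot: [-2.093, -2.341, 0.001]
force: [-0.2, -0.3, 0.2]
gripper_width: 0.699
grip_force: 0.0
time: 25.7
position: [0.6862, 0.1206, 0.0141]
tool_rot: [2.093, 2.341, 0.002]
force: [-2.6, -0.3, 5.6]
gripper_width: 0.453
grip_force: 30.0
```

```bash
python3 -m jog '0 0 0 0 0 -0.01 -0.4;0 0 0 0 0 -0.03 -0.4;0 0 0 0 0 -0.05 -0.4;0 0 0 0 0 -0.07 -0.4;0 0 0 0 0 -0.08 -0.4;0 0 0 0 0 -0.085 -0.4;0 0 0 0 0 -0.085 -0.4;0 0 0 0 0 -0.085 -0.4'; python3 go.py .4905 -.174 .095 6.4
```

```text
time: 26.5
position: [0.6851, 0.1205, 0.0962]
tool_rot: [-2.093, -2.341, 0.002]
force: [0.2, 0.0, -0.9]
gripper_width: 0.452
grip_force: 30.0
yaw 6.4 turn [-0.002 -0.     0.   ] shift [-0.2709 -0.2263  0.0017]
```

```bash
python3 -m jog '0 0 0 -0.02 -0.017 0 -0.4;0 0 0 -0.05 -0.042 0 -0.4;0 0 0 -0.085 -0.071 0 -0.4;0 0 0 -0.12 -0.10 0 -0.4;0 0 0 -0.155 -0.13 0 -0.4;0 0 0 -0.19 -0.16 0 -0.4;0 0 0 -0.225 -0.188 0 -0.4;0 0 0 -0.255 -0.213 0 -0.4'; python3 go.py .4905 -.174 .045 6.4
```

```text
time: 27.3
position: [0.5004, -0.1579, 0.0964]
tool_rot: [-2.093, -2.34, 0.001]
force: [-0.6, 0.4, -1.1]
gripper_width: 0.453
grip_force: 30.0
yaw 6.4 turn [-0.002 -0.001 -0.   ] shift [-0.0149 -0.0116  0.0514]
```

```bash
python3 -m jog '0 0 0 -0.0155 -0.0125 0 -0.4;0 0 0 -0.0155 -0.0125 0 -0.4;0 0 0 -0.0155 -0.0125 0.01 -0.4;0 0 0 -0.0155 -0.0125 0.025 -0.4;0 0 0 -0.0155 -0.0125 0.04 -0.4;0 0 0 -0.0155 -0.0125 0.05 -0.4;0 0 0 -0.0155 -0.0125 0.055 -0.4;0 0 0 -0.0155 -0.0125 0.055 -0.4'; python3 go.py .4905 -.174 .0205 6.4
python3 - <<'E'
from h import *
c=optics.capture("wrist"); d=optics.capture("side")["frame"][140:260,240:400]
cv2.imwrite("pics/w10.png",np.hstack([cv2.resize(c["frame"][40:340,80:480],(400,300)),cv2.resize(d,(400,300))])[:,:,::-1])
E
```

```text
time: 28.1
position: [0.4915, -0.1724, 0.0414]
tool_rot: [-2.091, -2.342, 0.001]
force: [0.4, 0.0, -0.7]
gripper_width: 0.454
grip_force: 30.0
yaw 6.5 turn [-0.002 -0.001  0.001] shift [-0.0015 -0.0012  0.0209]
```

View pics/w10.png

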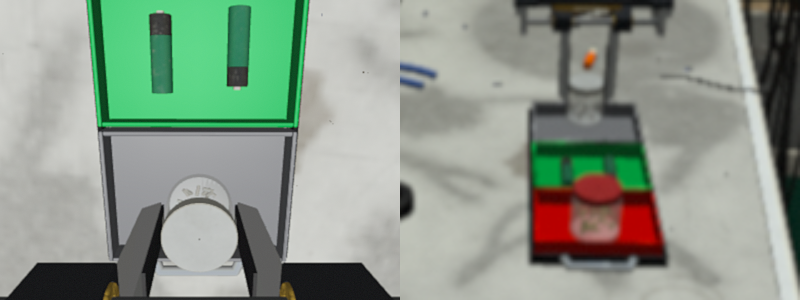

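The grey jar hangs over the grey bin. The red jar is upright and both cells lie flat side by side. I'll lower it to the floor in small steps.

```bash
python3 -m jog '0 0 0 -0.001 -0.001 0.004 -0.4;0 0 0 -0.001 -0.001 0.008 -0.4;0 0 0 -0.001 -0.001 0.012 -0.4;0 0 0 -0.001 -0.001 0.015 -0.4;0 0 0 -0.001 -0.001 0.017 -0.4;0 0 0 -0.001 -0.001 0.019 -0.4;0 0 0 -0.001 -0.001 0.020 -0.4;0 0 0 -0.001 -0.001 0.020 -0.4'; python3 -m jog '0 0 0 0 0 0.001 -0.4;0 0 0 0 0 0.001 -0.4;0 0 0 0 0 0.002 -0.4;0 0 0 0 0 0.002 -0.4;0 0 0 0 0 0.002 -0.4;0 0 0 0 0 0.002 -0.4;0 0 0 0 0 0.002 -0.4;0 0 0 0 0 0.002 -0.4'
```

```text
time: 29.0
position: [0.4909, -0.1745, 0.0225]
tool_rot: [-2.093, -2.342, -0.0]
force: [-0.3, 0.0, -0.5]
gripper_width: 0.454
grip_force: 30.0
time: 29.8
position: [0.4912, -0.1746, 0.021]
tool_rot: [2.093, 2.342, 0.0]
force: [-0.7, 0.6, 2.7]
gripper_width: 0.453
grip_force: 30.0
```

```bash
python3 -m jog '0 0 0 0 0 0 0;0 0 0 0 0 0 0.2;0 0 0 0 0 0 0.3;0 0 0 0 0 0 0.3;0 0 0 0 0 0 0.3;0 0 0 0 0 -0.02 0.3;0 0 0 0 0 -0.06 0.3;0 0 0 0 0 -0.1 0.3'; python3 -m jog '0 0 0 -0.02 0 -0.05 0.3;0 0 0 -0.05 0 -0.05 0.3;0 0 0 -0.09 0 -0.05 0.3;0 0 0 -0.12 0 -0.05 0.3;0 0 0 -0.12 0 -0.05 0.3;0 0 0 -0.12 0 -0.05 0.3;0 0 0 -0.12 0 -0.05 0.3;0 0 0 -0.12 0 -0.05 0.3'
python3 - <<'E'
from h import *
c=optics.capture("wrist"); d=optics.capture("side")["frame"][130:370,180:400]
cv2.imwrite("pics/w11.png",np.hstack([cv2.resize(c["frame"],(440,330)),cv2.resize(d,(330,330))])[:,:,::-1])
E
```

```text
time: 30.6
position: [0.4902, -0.1741, 0.1207]
tool_rot: [-2.092, -2.34, 0.001]
force: [1.2, -0.3, 0.5]
gripper_width: 0.652
grip_force: 0.0
time: 31.4
position: [0.5045, -0.2925, 0.1708]
tool_rot: [-2.092, -2.344, -0.001]
force: [0.9, 0.8, -0.6]
gripper_width: 0.647
grip_force: 0.0
```

View pics/w11.png

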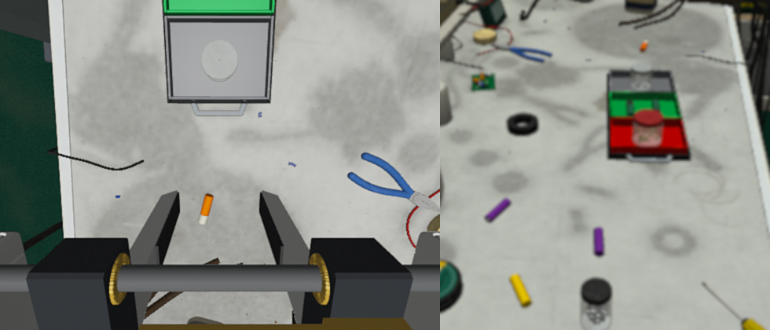

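Both jars stand upright in their bins, with the grey lid at (220,60) in the wrist half of the picture. Both cells are in the green bin, and the orange cell, tape roll and black jar haven't been disturbed. Handing in.

```bash
python3 -c "
from station import ticket
print(ticket.sign_off())"
```

```text
the job is handed in; nothing more can be done
None
```

I packed the caddy and handed the job in at about 31 s: both jars are upright in their matching bins, and both green cells lie flat side by side in the green bin. The black-lidded jar, orange cell and tape roll were left untouched; sign-off returned no verdict.

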